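Latch the dish ring and hold the turntable's index pin out

TASK

The inoculating turntable is to be released for turning. First turn the steel turnbutton until it lies fully across the tab of the ring that holds the dish down, leaving the index pin in its hole until that is done; then grip the black knob of the sprung index plunger, pull it straight out as far as it goes and hold it there. Your program finishes while still holding the pin fully out; do not turn the platter, keep the ring down, and leave the other things on the bench where they are.

Things in the scene. Friction and masses are not known exactly. Their poses are not given: they have to be found in the camera images.
- turntable_base: Round grey base, 210 mm across, 30 mm high, fixed to the bench at a varying place and yaw. Origin: centre of its underside; z up. In its frame the plunger sticks out at the -y side, the turnbutton stands at the -x side, the ring's hinge at +x.
- platter (a joint): Angle of the aluminium platter (170 mm across, z = 38 to 52 mm) about the base's vertical axis, rad; 0 = start, locked there by the index pin. With the pin out it turns against 0.25 N m of friction. On it sits a covered petri dish, 92 mm across, up to z = 67 mm.
- hold_down_ring (a joint): Opening of the steel ring (96 mm across, z = 68 to 73 mm) over the dish, rad: 0 = down (start), grows as its tab side lifts. Only its weight keeps it down. Its tab, 16 mm wide, ends at (-67, 0) mm in the base's frame.
- turnbutton (a joint): Angle about its vertical pivot, rad: 0 = wing pointing outward (base -x), clear of the tab; 1.571 = end stop, wing along base -y, fully across the tab. Starts at 0 to 0.35, grows counter-clockwise seen from above, stays where left (friction 0.05 N m). The wing points at base yaw + pi + this angle.
- turnbutton_grip (a point): On the pivot axis, mid height of the upright grip rib: 88.5 mm above the bench, (-58, +30) mm in the base's frame. Rib: 9 mm thick, along the wing from 19 mm on the tip side to 13 mm on the other, z = 79 to 97 mm. Under it the flat wing, 13 mm wide, z = 74 to 79 mm, reaches 40 mm from the pivot. Axes: -x along the wing, z up.
- turnbutton_tip (a point): Near the end of the turnbutton's wing, 38 mm from the pivot, 76.5 mm above the bench.
- plunger (a joint): How far the sprung index plunger is pulled out, m: 0 = pin seated 8 mm deep in its hole in the platter's rim (start), 0.014 = end stop. It slides level along base -y. Spring: 4 N at 0 to 9.6 N at the stop; it snaps back when let go.
- plunger_knob (a point): Centre of the black cylindrical knob, 25 mm in diameter, 26 mm long, axis level along base y, 45 mm above the bench; moves with the plunger; at 0 it is at (0, -137) mm in the base's frame. Inward of it an 18 mm barrel in a bracket 32 mm wide, 60 mm high, ending 103 mm from the base's centre. Bench free under and beside it. Axes as the base.
- coverslip_box: Bystander: small clear box 26x26x12 mm beside the base, origin under its centre.
- vial: Bystander: black-capped vial, 22 mm across, 54 mm high, standing near the base, origin under its centre.
- tape_roll: Bystander: roll of tape, 88 mm across, 23 mm high, behind the base, origin under its centre.
- beaker: Bystander: glass beaker, 73 mm across, 92 mm high, left of the base, origin under its centre.
- tally_counter: Bystander: tally counter 54x76x24 mm at the right edge, origin under its centre.
- marker: Bystander: black and white marker pen, 132 mm long, 17 mm thick, lying at the right edge, origin under its centre.

How it is judged:
By the outcome, as a careful person would: the job done as asked, in the order asked, and still so for the second after the job is handed in, while the arm keeps its last pose, push and grip.
It also fails if it takes over 48 s, if anything falls off the work surface, if the arm or the gripper's body presses on something with over 40 N, if the wrist force passes 120 N, or if a joint passes its speed limit or range.

ROBOT

A 7-joint arm with a two-finger parallel gripper is mounted at the origin on a cart in front of the work surface, level with it; the furniture and walls round the work are solid. World frame = base frame: x ahead of the robot, y to its left, z up, the work surface at z = 0. Lengths are in mm, angles in rad, forces in N, time in s.
With the tool pointing down it reaches from about 350 to 900 mm from the base axis. Payload 7.2 kg.
Tool frame: the origin (TCP) lies midway between the tips of the shut fingers; the grasp point (between the pads) lies 19 mm behind it (ctrl.tcp_to_grasp is the distance from the TCP to the grasp point, in mm); x points along the fingers, y is the direction in which the jaws open and shut, and the axes are right-handed (so a half turn about x gives the same grasp; the last joint's range is limited). The gripper opens to 85 mm and grips with 20 to 120 N. Pads are 22 mm wide; open, the fingers measure 114 mm over their backs; the gripper's body (76 mm by 85 mm) begins 54 mm behind the grasp point. The pads swing forward as they close: fully open they stand 13 mm farther back than shut.
Start: joints at [1.207, 0.411, -0.013, 1.596, 0.006, 1.134, -0.082], TCP at [182.179, -597.863, 231.297] pointing down, gripper open.
Joint ranges: [-2.95, 2.95], [-0.29, 1.99], [-1.47, 1.44], [0.14, 2.54], [-1.03, 4.17], [0.13, 1.85], [-2.86, 2.86]. Speed limits (rad/s): [2.39, 2.39, 3.01, 3.01, 3.14, 3.14, 3.14].

INTERFACE

Orientations are given as a 3x3 rotation matrix whose columns are the frame's x, y, z axes.
In Python, from plant import ctrl gives the robot as it stands.
- The arm moves only by the tool jog_arm, never from a script. Its argument "targets" is a list of rows, each a list of 7 numbers: the turn, a rotation vector about the tool's x, y, z in rad, then the shift along the tool's x, y, z in mm, then the gripper command: -1 is shut, 1 is fully open, values between are in proportion. In form: [[wx, wy, wz, dx, dy, dz, hand], ...]. A call has 1 to 5 rows; each row is the pose to reach, as a shift and turn from the pose commanded when the call began, along the tool's axes at that moment; what a row does not reach only later rows make up. A row lasts 1/12 s, in which the tool goes at most 41.7 mm and 7.16 degrees, less where a joint would pass 70% of its speed; a pose out of reach is approached as far as the arm can. A call with a gripper value outside its range is refused whole. The fingers move at their own pace and stop on an object; "grip_force" is the grip in N (left out, the last holds). Time passes only in rows, so rows that repeat a pose let the fingers close. It gives the time, the measured TCP pose, the force and the opening at its end, in the units of the state.
- ctrl.observe(): the state, without advancing time (a new reading comes with each control period).
- ctrl.capture(name): name is "side" or "top"; returns a dict with "image" (420x560x3 uint8, blue, green, red), "vertical_fov" (degrees; the focal length in pixels is half the picture's height over the tangent of half this angle, whatever the lens; pixels are square), "cx", "cy" (the principal point, pixels), "origin" and "attitude" of the camera in the world. Camera axes: x right, y up, looking along -z (the intrinsics and any distortion apply to the point x, -y, -z); pixel columns grow to the right and rows downward; lengths in mm; the calibration is good to about 2 mm. A picture is of the moment at which its call begins. There is no depth.
- ctrl.finish_job(): hands the job in, once; it reports no verdict.
Trained networks look in a picture, given as the dict that the camera call returned (one of the last four; its "shot" number tells which), for a name from the list of things; names that differ only in an ending like _2 or _b are one class to them, and where a whole thing is asked for, a point or a joint stands for the part that bears it (a point fixed in the world has none). Each returns a list of dicts, best first, with "conf" (0 to 1); they miss things now and then, are a little off and sometimes report something else, mostly with a low value. They report only what shows in the picture. A call takes as long as a camera call.
- ctrl.spot_in(picture, name): "location" ([x, y, z] in mm, in the coordinates of the camera as it stood for that picture, good to about 4 mm: the middle of the surface that is visible of it).
The state is a dict: "time_s": time; "joint_pos": joint angles; "qd": joint speeds; "effort": joint torques, N m; "tcp_pos": TCP position; "orientation": TCP orientation; "ft_force": force on the tool from outside, world axes, zero at the start; "torque": the same for the moment, N m; "finger_gap": finger opening in mm.
Only numpy, scipy, OpenCV 4.12 (cv2) and the standard library are available. Lean on these libraries where they do the work, as an engineer would, in place of code of your own. Each camera call takes 0.05 s, during which the arm holds its last target. There are 200 camera calls.

## Working session

There is one attempt and no reset: what is moved stays moved. The work goes in short steps, Python scripts to look and compute and a tool call to move; the robot and the scene stay as the last step left them, time stands still between calls to the robot, and variables do not carry over. Pictures are saved under pics/ and viewed, about 8 in all and at most 12, crops included, and the job is handed in when it is done.

Besides the shell and the picture viewer there is one more tool, called after "Request:" in YAML: its name, and indented under it one key for each argument. jog_arm: Moves the arm, as the interface text tells. Its arguments: {"type":"object","properties":{"targets":{"type":"array","items":{"type":"array","items":{"type":"number"}}},"grip_force":{"type":"number"}},"required":["targets"]}

```bash
mkdir -p pics; ls
cat > h.py <<'E'
import numpy as np,cv2
from plant import ctrl
def world(p,loc): return np.array(p["origin"])+np.array(p["attitude"])@np.array(loc)
E
python3 - <<'E'
from h import *
np.set_printoptions(precision=1,suppress=True)
o=ctrl.observe();print(o["time_s"],o["tcp_pos"],np.array(o["orientation"]),o["finger_gap"])
for n in["top","side"]:
    p=ctrl.capture(n);cv2.imwrite(f"pics/{n}0.png",p["image"])
    print(n,{k:v for k,v in p.items() if k!="image"})
    for t in["turntable_base","platter","hold_down_ring","turnbutton","turnbutton_grip","turnbutton_tip","plunger_knob","vial","coverslip_box","tape_roll","beaker"]:
        for r in ctrl.spot_in(p,t)[:2]: print(t,round(r["conf"],2),world(p,r["location"]))
print(ctrl.observe()["time_s"])
E
```

```text
pics
0.0 [ 182.  -597.4  230.5] [[-0.   0.3 -1. ]
 [ 0.  -1.  -0.3]
 [-1.  -0.   0. ]] 85.46324937788177
top {'vertical_fov': 50.94610684331994, 'cx': 283.7357266291716, 'cy': 203.86084223258337, 'origin': array([ 434.1, -140.5, 1176.5]), 'attitude': array([[-0. ,  1. , -0.1],
       [-1. , -0. , -0. ],
       [-0. ,  0.1,  1. ]]), 'shot': 1}
turntable_base 0.84 [ 538.3 -175.8   54.5]
turntable_base 0.2 [524.3 203.4  30. ]
platter 0.61 [ 532.  -171.5   50.9]
hold_down_ring 0.95 [ 545.1 -168.4   73.7]
turnbutton 0.49 [ 468.2 -159.5   77.2]
turnbutton_grip 0.61 [ 460.2 -158.8   75.8]
turnbutton_tip 0.73 [709.  -94.2  23. ]
turnbutton_tip 0.68 [ 469.4 -162.5   81.5]
plunger_knob 0.67 [ 566.1 -303.2   57.8]
vial 0.41 [495.5 -27.5  54.3]
coverslip_box 0.41 [ 671.8 -223.9   12.7]
tape_roll 0.89 [706.4 -91.9  27.1]
beaker 0.69 [519.8 205.5  33.1]
beaker 0.18 [ 467.2 -159.5   79.8]
side {'vertical_fov': 47.15524046156038, 'cx': 273.76169943933206, 'cy': 208.86171091544534, 'origin': array([481. , 805. , 905.2]), 'attitude': array([[-1. ,  0. , -0.1],
       [-0.1, -0.7,  0.7],
       [-0. ,  0.7,  0.7]]), 'shot': 2}
turntable_base 0.57 [ 530.7 -123.7   54.8]
platter 0.77 [ 533.  -137.3   52. ]
hold_down_ring 0.83 [ 548.2 -159.5   69.9]
turnbutton 0.53 [ 463.8 -149.1   85.4]
turnbutton_grip 0.42 [ 462.8 -152.    90.6]
turnbutton_tip 0.49 [ 467.8 -153.5   80.2]
turnbutton_tip 0.19 [ 572.3 -296.5   58.5]
plunger_knob 0.63 [ 571.5 -293.4   54.9]
vial 0.69 [498.8 -15.9  37.9]
vial 0.27 [ 530.1 -137.5   50.3]
coverslip_box 0.46 [ 671.  -219.6   10.7]
tape_roll 0.94 [702.2 -87.2  23.3]
beaker 0.57 [513.4 204.7  54. ]
1.2
```

Run:
```python
import cv2
a=cv2.imread("pics/top0.png")[130:350,200:420]; b=cv2.imread("pics/side0.png")[100:320,150:400]
cv2.imwrite("pics/t1.png",cv2.resize(a,(600,600),interpolation=cv2.INTER_CUBIC))
cv2.imwrite("pics/s1.png",cv2.resize(b,(680,598),interpolation=cv2.INTER_CUBIC))
```

```text
(no output)
```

View pics/t1.png

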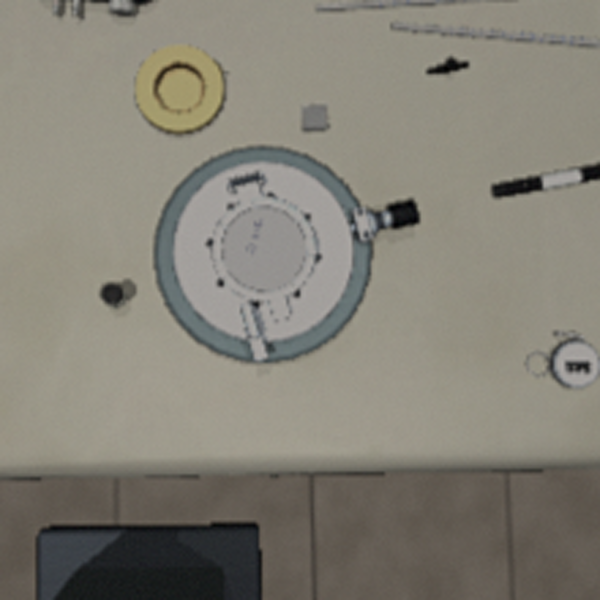

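View pics/s1.png

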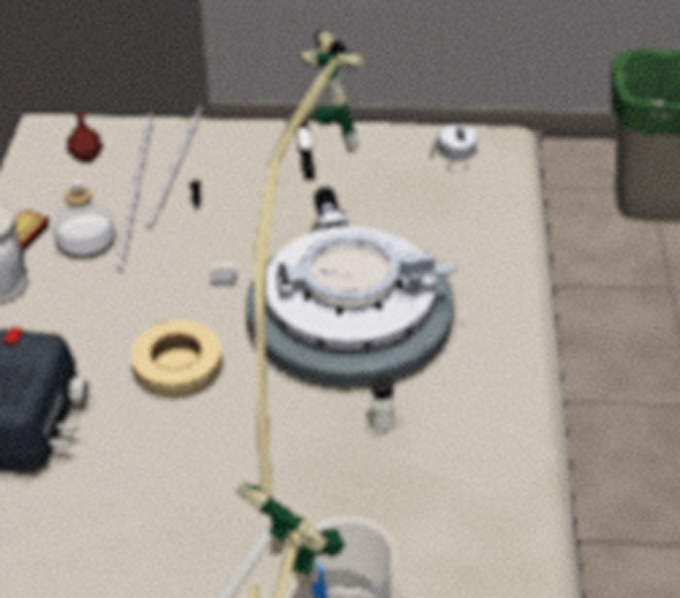

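The top crop shows the base circle centred near (263,254), the black knob at (403,213), the hinge at (246,183), and the wing running from about (252,305) to (262,355). So the yaw is about 0.24 and the turnbutton angle is near 0. In the side crop a yellow tube with green clamps crosses in front of the scene, so I need to know where it is. I'll measure more precisely next.

```bash
cat >> h.py <<'E'
def cam(p):
    f=210/np.tan(np.radians(p["vertical_fov"]/2));return f,p["cx"],p["cy"],np.array(p["origin"]),np.array(p["attitude"])
def ray(p,u,v,z):
    f,cx,cy,o,R=cam(p);d=R@np.array([(u-cx)/f,-(v-cy)/f,-1]);return o+d*(z-o[2])/d[2]
def proj(p,X):
    f,cx,cy,o,R=cam(p);q=R.T@(np.array(X,float)-o);return np.array([cx-f*q[0]/q[2],cy+f*q[1]/q[2]])
def b2w(c,yaw,q): 
    C,S=np.cos(yaw),np.sin(yaw);return np.array([c[0]+C*q[0]-S*q[1],c[1]+S*q[0]+C*q[1],q[2]])
E
python3 - <<'E'
from h import *
np.set_printoptions(precision=1,suppress=True)
p=ctrl.capture("top");s=ctrl.capture("side")
P=lambda x,y,z:ray(p,200+x/2.727,130+y/2.727,z)
c30=P(263,254,30);c52=P(263,246,52);k=P(403,213,54);h=P(246,183,70)
print("centre",c30,c52,"knob",k,"hinge",h,"tip",P(262,355,79),"rib root",P(251,305,97))
c=(c30+c52)/2;d=k-c;print("yaw",np.arctan2(d[0],-d[1]),"dist",np.hypot(*d[:2]))
hh=h-c;print("yaw hinge",np.arctan2(hh[1],hh[0]))
# overlay model
yaw=np.arctan2(d[0],-d[1])
out=[]
for q in(p,s):
    S=3;im=cv2.resize(q["image"],None,fx=S,fy=S,interpolation=cv2.INTER_CUBIC)
    def poly(pts,col,cl=True): cv2.polylines(im,[np.int32([(proj(q,b2w(c,yaw,t))+.5)*S for t in pts])],cl,col,1)
    t=np.linspace(0,6.28,60)
    for r,z,col in((105,30,(0,0,255)),(85,52,(0,255,0)),(48,73,(255,0,0))): poly([(r*np.cos(a),r*np.sin(a),z) for a in t],col)
    for y in(-124,-150): poly([(12.5*np.cos(a),y,45+12.5*np.sin(a)) for a in t],(0,255,255))
    poly([(-58-40,30-6.5,79),(-58-40,30+6.5,79),(-58,36.5,79),(-58,23.5,79)],(255,0,255))
    u,v=np.int32(proj(q,b2w(c,yaw,(-10,-20,50)))*S);out.append(im[v-270:v+270,u-200:u+200])
cv2.imwrite("pics/ov.png",np.hstack(out))
cv2.imwrite("pics/full.png",np.hstack([cv2.resize(p["image"],(400,300)),cv2.resize(s["image"],(400,300))]))
E
```

```text
centre [ 535.  -172.4   30. ] [ 540.6 -171.9   52. ] knob [ 569.3 -304.1   54. ] hinge [ 597.9 -156.8   70. ] tip [ 438.9 -168.3   79. ] rib root [ 483.4 -158.9   97. ]
yaw 0.23494281352645346 dist 135.69456718358114
yaw hinge 0.25002953737741807
```

View pics/ov.png

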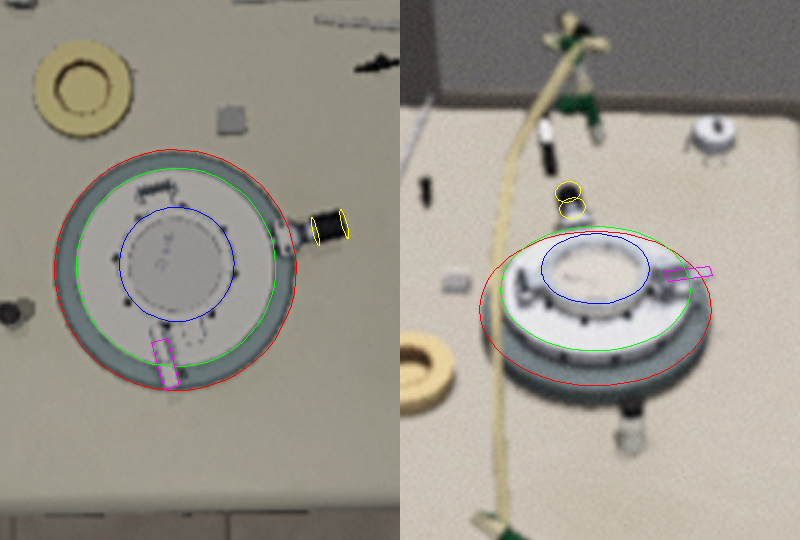

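View pics/full.png

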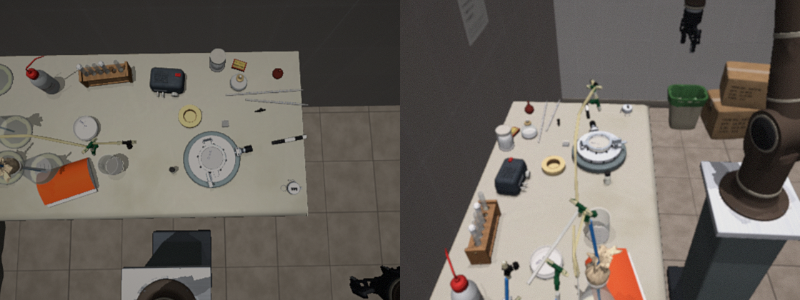

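Both views agree with the model. The top fit is good, and the side view sits about 8 mm off in y, which I'll check against the gripper. The yellow tube in the side view hangs well to the left (y>150), off the work. I'm working out the hover move.

```bash
cat >> h.py <<'E'
from scipy.spatial.transform import Rotation as Ro
def go(pos,yang):
    """shift+turn in tool axes to reach pos with tool down, tool y at world angle yang (mod pi)"""
    o=ctrl.observe();R=np.array(o["orientation"]);best=None
    for a in(yang,yang+np.pi):
        x=np.array([0,0,-1.]);y=np.array([np.cos(a),np.sin(a),0]);T=np.c_[x,y,np.cross(x,y)]
        w=Ro.from_matrix(R.T@T).as_rotvec()
        if best is None or np.linalg.norm(w)<np.linalg.norm(best):best=w
    print("t",round(o["time_s"],2),"turn",np.round(best,4),"shift",np.round(R.T@(np.array(pos)-o["tcp_pos"]),1),"tcp",np.round(o["tcp_pos"],1),"F",np.round(o["ft_force"],1),"gap",round(o["finger_gap"],1))
E
python3 - <<'E'
from h import *
print(ctrl.observe()["orientation"])
go((474.4,-156.9,160),.24-np.pi/2)
E
```

```text
[[-2.09834627e-05  2.91467666e-01 -9.56580681e-01]
 [ 9.65487572e-07 -9.56580681e-01 -2.91467666e-01]
 [-1.00000000e+00 -7.03956767e-06  1.97909667e-05]]
t 1.3 turn [0.0558 0.     0.    ] shift [  71.3 -336.6 -408.1] tcp [ 182.2 -597.9  231.3] F [0.2 0.5 0.4] gap 85.5
```

Request:
jog_arm:
  targets:
    - [0.056,0,0,10,-130,-158,0]
    - [0.056,0,0,20,-130,-158,0]
    - [0.056,0,0,28,-130,-158,0]
    - [0.056,0,0,28,-130,-158,0]
    - [0.056,0,0,28,-130,-158,0]
  grip_force: 40

```text
time_s: 1.72
tcp_pos: [296.3, -425.6, 203.2]
orientation: [[0.0, 0.238, -0.971], [-0.0, -0.971, -0.238], [-1.0, 0.0, -0.0]]
ft_force: [0.1, -0.3, 0.1]
finger_gap: 42.7
```

```bash
python3 -c "
from h import *
go((474.4,-156.9,160),.24-np.pi/2)"
```

```text
t 1.72 turn [-0.0002 -0.0003 -0.0005] shift [  43.2 -218.7 -236.8] tcp [ 296.3 -425.6  203.2] F [ 0.1 -0.3  0.1] gap 42.7
```

Request:
jog_arm:
  targets:
    - [0,0,0,5,-140,-152,0]
    - [0,0,0,10,-140,-152,0]
    - [0,0,0,15,-140,-152,0]
    - [0,0,0,20,-140,-152,0]
    - [0,0,0,20,-140,-152,0]

```text
time_s: 2.13
tcp_pos: [410.8, -253.7, 183.6]
orientation: [[0.001, 0.237, -0.971], [-0.001, -0.971, -0.237], [-1.0, 0.001, -0.001]]
ft_force: [1.9, -0.5, -0.1]
finger_gap: 42.5
```

Request:
jog_arm:
  targets:
    - [0,0,0,10,-79,-85,0]
    - [0,0,0,20,-79,-85,0]
    - [0,0,0,23,-79,-85,0]
    - [0,0,0,23,-79,-85,0]

```text
time_s: 2.47
tcp_pos: [476.6, -151.0, 159.2]
orientation: [[0.001, 0.246, -0.969], [0.004, -0.969, -0.246], [-1.0, -0.003, -0.002]]
ft_force: [-0.9, 0.2, 0.7]
finger_gap: 42.5
```

Run:
```python
from h import *
c=(537.8,-172.2);yaw=.24
go((474.4,-156.9,160),yaw-np.pi/2)
p=ctrl.capture("top");s=ctrl.capture("side");T=ctrl.observe();X=np.array(T["tcp_pos"]);R=np.array(T["orientation"])
out=[]
for q in(p,s):
    S=4;im=cv2.resize(q["image"],None,fx=S,fy=S,interpolation=cv2.INTER_CUBIC)
    for d in(-21,0,21):
        u,v=np.int32((proj(q,X+R[:,1]*d)+.5)*S);cv2.circle(im,(u,v),4,(0,0,255),1)
    for z in(74,97):
        u,v=np.int32((proj(q,b2w(c,yaw,(-58,30,z)))+.5)*S);cv2.circle(im,(u,v),4,(255,0,255),1)
    u,v=np.int32(proj(q,X)*S);out.append(im[v-280:v+280,u-195:u+195])
cv2.imwrite("pics/h1.png",np.hstack(out))
```

```text
t 2.47 turn [ 0.0089 -0.0017  0.0032] shift [-0.8  5.1  3.6] tcp [ 476.6 -151.   159.2] F [-0.9  0.2  0.7] gap 42.5
```

View pics/h1.png

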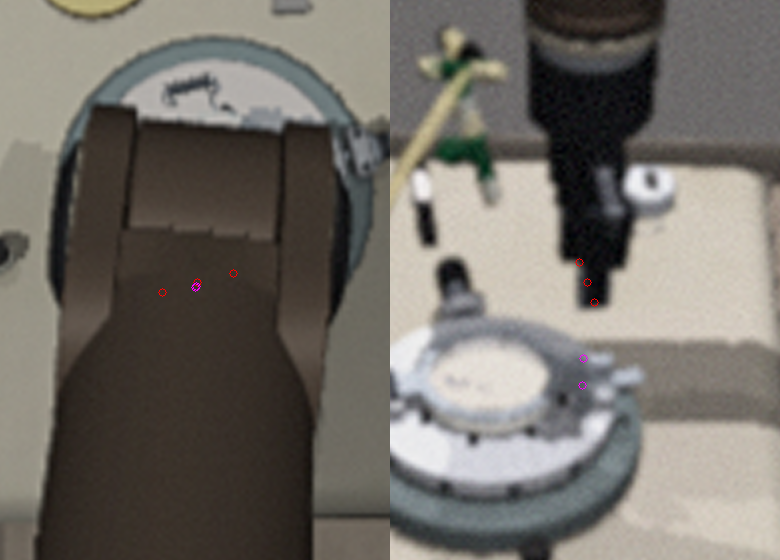

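The gripper markers land on the fingers to about 1 px in the side view, so the side camera is trustworthy. Its rib position near (600,370) disagrees with the top-based one. I'll refit the base from the side picture taken at the start.

Run:
```python
from h import *
q=ctrl.capture("side");go((474.4,-156.9,160),.24-np.pi/2)
im0=cv2.imread("pics/side0.png")
# platter top ellipse bright region / base outline: segment by colour
S=6;yaw=.24
def draw(im,c,col):
    def poly(pts): cv2.polylines(im,[np.int32([(proj(q,b2w(c,yaw,t))+.5)*S for t in pts])],True,col,1)
    t=np.linspace(0,6.28,80)
    for r,z in((105,30),(105,0),(85,52),(48,73)): poly([(r*np.cos(a),r*np.sin(a),z) for a in t])
    poly([(-98,23.5,79),(-98,36.5,79),(-58,36.5,79),(-58,23.5,79)])
    poly([(-77,30,97),(-45,30,97)])
    poly([(12.5*np.cos(a),-150,45+12.5*np.sin(a)) for a in t])
im=cv2.resize(im0,None,fx=S,fy=S,interpolation=cv2.INTER_CUBIC)
draw(im,(541,-164),(0,0,255))
u,v=np.int32(proj(q,(530,-185,50))*S)
cv2.imwrite("pics/fit.png",im[v-300:v+300,u-400:u+400])
```

```text
t 2.62 turn [ 0.0006  0.0007 -0.0001] shift [ 0.2 -1.4 -1.3] tcp [ 473.5 -158.6  160.2] F [-0.4 -1.  -0.5] gap 43.1
```

View pics/fit.png

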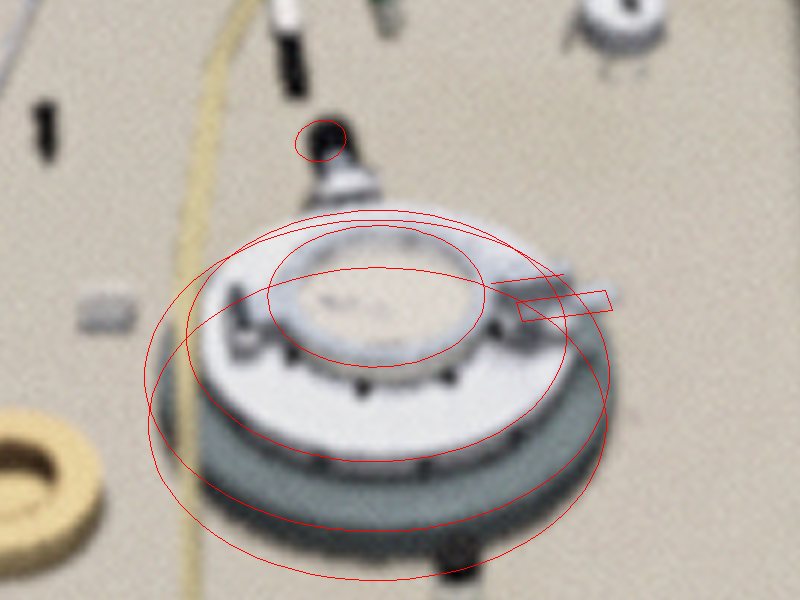

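The refit gives a base centre of about (537.5,-169) and a yaw of about 0.24, with the wing near angle 0. Next I'll descend on the rib with the tips at z about 83, just above the wing.

Request:
jog_arm:
  targets:
    - [0,0,0,25,-3,0,0]
    - [0,0,0,50,-3,0,0]
    - [0,0,0,70,-3,0,0]
    - [0,0,0,77,-3,0,0]
    - [0,0,0,77,-3,0,0]

```text
time_s: 3.03
tcp_pos: [471.3, -156.8, 82.1]
orientation: [[-0.003, 0.235, -0.972], [0.0, -0.972, -0.235], [-1.0, -0.001, 0.003]]
ft_force: [-0.1, 0.3, 0.8]
finger_gap: 42.7
```

Run:
```python
from h import *
go((474.1,-153.7,83),.24-np.pi/2)
s=ctrl.capture("side");go((474.1,-153.7,83),.24-np.pi/2)
S=5;im=cv2.resize(s["image"],None,fx=S,fy=S,interpolation=cv2.INTER_CUBIC)
u,v=np.int32(proj(s,(485,-160,90))*S);cv2.imwrite("pics/d1.png",im[v-250:v+250,u-300:u+300])
```

```text
t 3.03 turn [-0.0026  0.0028  0.0009] shift [-0.9 -2.4 -3.4] tcp [ 471.3 -156.8   82.1] F [-0.1  0.3  0.8] gap 42.7
t 3.08 turn [-0.0021  0.001   0.0001] shift [ 0.3 -2.5 -2.4] tcp [ 472.3 -156.7   83.3] F [ 0.7  0.5 -0.4] gap 42.7
```

View pics/d1.png

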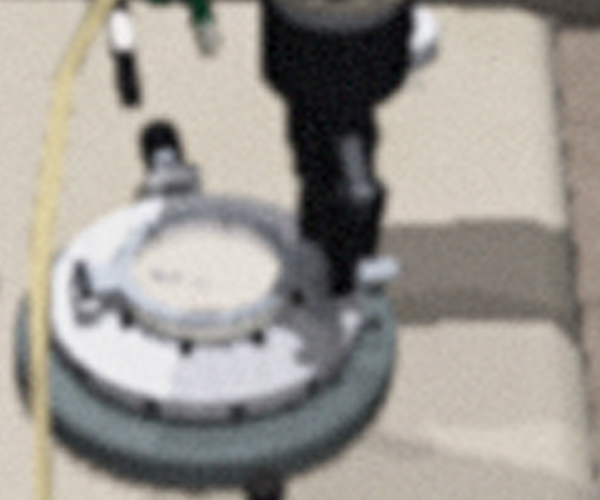

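The near finger stands in front of the rib, with the wing tip visible at (398,270). That puts the TCP about 4 mm too far out along the wing, so I'll correct that and close.

Request:
jog_arm:
  targets:
    - [0,0,0,0,-2,-3.5,0]
    - [0,0,0,0,-2,-3.5,-0.4]
    - [0,0,0,0,-2,-3.5,-1]
    - [0,0,0,0,-2,-3.5,-1]
    - [0,0,0,0,-2,-3.5,-1]
  grip_force: 25

```text
time_s: 3.5
tcp_pos: [477.1, -153.8, 84.4]
orientation: [[0.003, 0.237, -0.971], [-0.002, -0.971, -0.237], [-1.0, 0.002, -0.002]]
ft_force: [1.0, -4.3, 4.4]
finger_gap: 8.0
```

Request:
jog_arm:
  targets:
    - [0,0,0,0,0,0,-1]
    - [0,0,0,0,0,0,-1]
    - [0,0,0,0,0,0,-1]

```text
time_s: 3.75
tcp_pos: [477.0, -153.8, 84.4]
orientation: [[0.003, 0.237, -0.972], [-0.002, -0.972, -0.237], [-1.0, 0.002, -0.002]]
ft_force: [0.5, -4.8, 6.4]
finger_gap: 8.0
```

```bash
python3 -c "
from h import *
go((474.1,-153.7,83),.24-np.pi/2);o=ctrl.observe();print(np.array(o['orientation']).T@o['ft_force'],o['torque'])"
```

```text
t 3.75 turn [-0.0008 -0.0023 -0.0022] shift [ 1.4 -0.8  2.8] tcp [ 477.  -153.8   84.4] F [ 0.5 -4.8  6.4] gap 8.0
[-6.38352246  4.81940825  0.63481704] [-0.88177489 -0.1773649   0.02171379]
```

The rib is held at a gap of 8 mm with small forces. Now I'll turn it counter-clockwise in steps and watch the force.

Request:
jog_arm:
  targets:
    - [-0.08,0,0,-1,0,0,-1]
    - [-0.16,0,0,-1,0,0,-1]
    - [-0.24,0,0,-1,0,0,-1]
    - [-0.32,0,0,-1,0,0,-1]
    - [-0.4,0,0,-1,0,0,-1]
  grip_force: 40

```text
time_s: 4.17
tcp_pos: [476.2, -152.4, 84.5]
orientation: [[0.001, 0.6, -0.8], [0.0, -0.8, -0.6], [-1.0, 0.0, -0.001]]
ft_force: [-0.0, -0.3, 1.5]
finger_gap: 7.9
```

```bash
python3 -c "
from h import *
o=ctrl.observe();R=np.array(o['orientation']);print(o['tcp_pos'],R.T@o['ft_force'],R.T@o['torque'],np.arctan2(R[1,1],R[0,1])+np.pi/2-.24,o['finger_gap'])"
```

```text
[ 476.21132797 -152.43594289   84.52280794] [-1.51420491  0.20448352  0.19661378] [0.03153836 0.17110161 0.01049016] 0.40373195673378826 7.875499481611028
```

Request:
jog_arm:
  targets:
    - [-0.09,0,0,0,0,0,-1]
    - [-0.18,0,0,0,0,0,-1]
    - [-0.27,0,0,0,0,0,-1]
    - [-0.36,0,0,0,0,0,-1]
    - [-0.45,0,0,0,0,0,-1]

```text
time_s: 4.58
tcp_pos: [474.7, -151.3, 84.4]
orientation: [[-0.002, 0.889, -0.458], [0.001, -0.458, -0.889], [-1.0, -0.003, -0.0]]
ft_force: [-4.0, 3.5, 9.1]
finger_gap: 7.6
```

Request:
jog_arm:
  targets:
    - [-0.09,0,0,0,0,0,-1]
    - [-0.18,0,0,0,0,0,-1]
    - [-0.27,0,0,0,0,0,-1]
    - [-0.36,0,0,0,0,0,-1]
    - [-0.45,0,0,0,0,0,-1]

```text
time_s: 5.0
tcp_pos: [472.8, -150.9, 84.4]
orientation: [[-0.006, 1.0, -0.026], [0.001, -0.026, -1.0], [-1.0, -0.006, -0.001]]
ft_force: [-11.2, 5.6, 15.3]
finger_gap: 7.8
```

```bash
python3 -c "
from h import *
o=ctrl.observe();R=np.array(o['orientation']);print(o['tcp_pos'],R.T@o['ft_force'],R.T@o['torque'],np.arctan2(R[1,1],R[0,1])+np.pi/2-.24,o['finger_gap'])"
```

```text
[ 472.84152301 -150.89960911   84.36057707] [-15.2397147  -11.40268544  -5.2853086 ] [ 0.09202633  1.1242464  -2.55863607] 1.3048423701204954 7.755922592246836
```

The TCP is tracing a circle of about 4 mm radius, so the pivot is at about (472,-155). I'll shift the command to follow that circle through the last part.

Request:
jog_arm:
  targets:
    - [0,0,0,-1,-3,-0.5,-1]
    - [-0.07,0,0,-1,-4,-1,-1]
    - [-0.14,0,0,-1,-4.5,-1,-1]
    - [-0.21,0,0,-1,-5,-1,-1]
    - [-0.27,0,0,-1,-5,-1,-1]

```text
time_s: 5.42
tcp_pos: [471.3, -151.0, 84.7]
orientation: [[0.001, 0.971, 0.239], [0.001, 0.239, -0.971], [-1.0, 0.001, -0.001]]
ft_force: [4.7, -0.3, -10.5]
finger_gap: 7.7
```

```bash
python3 -c "
from h import *
o=ctrl.observe();R=np.array(o['orientation']);print(o['tcp_pos'],R.T@o['ft_force'],R.T@o['torque'],np.arctan2(R[1,1],R[0,1])+np.pi/2-.24,o['finger_gap'])"
```

```text
[ 471.33087099 -151.01533826   84.66169479] [10.52145332  4.4529582   1.4419514 ] [ 0.06058388 -0.1936317   1.02179393] 1.5722090079379965 7.698149250613951
```

Request:
jog_arm:
  targets:
    - [-0.03,0,0,0.5,0,0,-1]
    - [-0.06,0,0,0.5,0,0,-1]
    - [-0.06,0,0,0.5,0,0,-1]
    - [-0.06,0,0,0.5,0,0,-1]

```text
time_s: 5.75
tcp_pos: [471.0, -152.0, 84.6]
orientation: [[0.0, 0.957, 0.291], [0.0, 0.291, -0.957], [-1.0, 0.0, 0.0]]
ft_force: [3.3, -2.2, -5.5]
finger_gap: 7.9
```

```bash
python3 -c "
from h import *
o=ctrl.observe();R=np.array(o['orientation']);print(o['tcp_pos'],R.T@o['ft_force'],R.T@o['torque'],np.arctan2(R[1,1],R[0,1])+np.pi/2-.24,o['finger_gap'])"
```

```text
[ 470.97416978 -152.02282671   84.62395274] [5.50245319 2.52084607 3.03753908] [ 0.589167   -0.73101353  0.49326825] 1.6265365030958336 7.855397653130706
```

The torque about the tool axis jumped to 0.59 N m against 0.06 before, so the button is at its end stop. I'll release and lift.

Request:
jog_arm:
  targets:
    - [0,0,0,0,0,0,0]
    - [0,0,0,0,0,0,0]
    - [0,0,0,-25,0,0,0]
    - [0,0,0,-55,0,0,0]
    - [0,0,0,-80,0,0,0]

```text
time_s: 6.17
tcp_pos: [470.5, -150.7, 166.0]
orientation: [[-0.001, 0.955, 0.296], [0.001, 0.296, -0.955], [-1.0, -0.001, -0.001]]
ft_force: [0.6, -0.6, 0.5]
finger_gap: 42.8
```

Run:
```python
from h import *
c=(537.5,-169);yaw=.24
go(b2w(c,yaw,(0,-137,110)),yaw)
```

```text
t 6.17 turn [ 0.0601 -0.0009  0.0008] shift [ 55.8  50.4 174.1] tcp [ 470.5 -150.7  166. ] F [ 0.6 -0.6  0.5] gap 42.8
```

Request:
jog_arm:
  targets:
    - [0.06,0,0,0,49,173,0.3]
    - [0.06,0,0,0,49,173,0.3]
    - [0.06,0,0,0,49,173,0.3]
    - [0.06,0,0,10,49,173,0.3]
    - [0.06,0,0,40,49,173,0.3]

```text
time_s: 6.58
tcp_pos: [573.3, -309.4, 129.0]
orientation: [[0.009, 0.973, 0.232], [-0.007, 0.232, -0.973], [-1.0, 0.007, 0.008]]
ft_force: [0.5, -0.3, 0.7]
finger_gap: 55.5
```

Request:
jog_arm:
  targets:
    - [0,0,0,0,0,0,0.3]
    - [0,0,0,0,0,0,0.3]
    - [0,0,0,0,0,0,0.3]

```text
time_s: 6.83
tcp_pos: [568.6, -300.8, 125.2]
orientation: [[-0.0, 0.971, 0.238], [0.001, 0.238, -0.971], [-1.0, -0.0, -0.001]]
ft_force: [-0.1, 0.2, 0.8]
finger_gap: 55.7
```

Run:
```python
from h import *
c=(535.5,-170);yaw=.24
k=b2w(c,yaw,(0,-137,26));print(k);go(k,yaw)
s=ctrl.capture("side");p=ctrl.capture("top");out=[]
for q in(p,s):
    S=5;im=cv2.resize(q["image"],None,fx=S,fy=S,interpolation=cv2.INTER_CUBIC)
    T=ctrl.observe();X=np.array(T["tcp_pos"]);R=np.array(T["orientation"])
    for Y in(X,X+25*R[:,1],X-25*R[:,1]):
        cv2.circle(im,np.int32((proj(q,Y)+.5)*S).tolist(),4,(0,0,255),1)
    for w in(0,1.571):
        d=lambda r,l,z:b2w(c,yaw,(-58-r*np.cos(w)-l*np.sin(w),30-r*np.sin(w)+l*np.cos(w),z))
        if w: cv2.polylines(im,[np.int32([(proj(q,d(*t))+.5)*S for t in((0,-6.5,79),(40,-6.5,79),(40,6.5,79),(0,6.5,79))])],True,(255,0,255),1)
    cv2.circle(im,np.int32((proj(q,b2w(c,yaw,(0,-137,45)))+.5)*S).tolist(),4,(255,0,255),1)
    u,v=np.int32(proj(q,(525,-230,70))*S);out.append(im[v-300:v+300,u-200:u+200])
cv2.imwrite("pics/k1.png",np.hstack(out))
```

```text
[ 568.06525982 -303.07330255   26.        ]
t 6.83 turn [ 0.0005 -0.0013  0.0001] shift [99.2 -1.1  2.2] tcp [ 568.6 -300.8  125.2] F [-0.1  0.2  0.8] gap 55.7
```

View pics/k1.png

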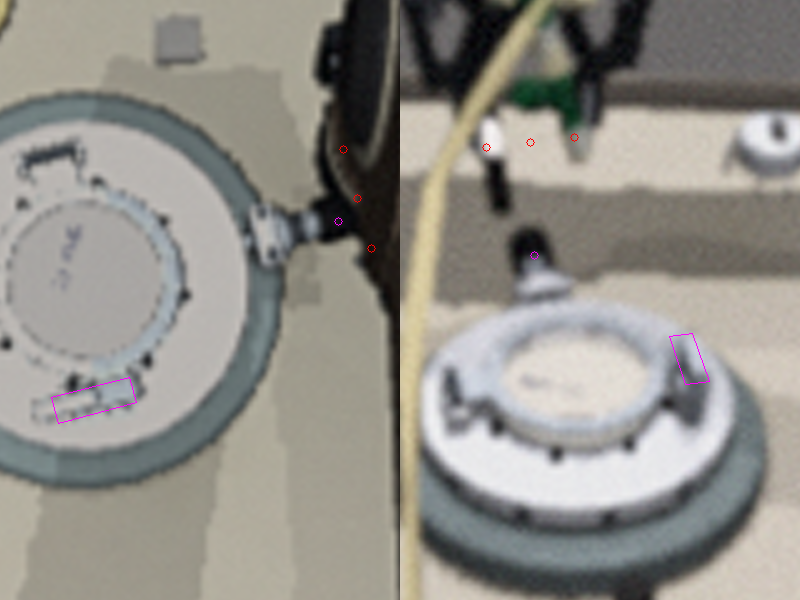

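The top view shows the wing lying along base -y over the tab, parallel to the model outline at (52–136, 378–423), and the side view agrees. The knob is where predicted, so I'll descend over it.

Request:
jog_arm:
  targets:
    - [0,0,0,30,-1,2,0.3]
    - [0,0,0,60,-1,2,0.3]
    - [0,0,0,85,-1,2,0.3]
    - [0,0,0,98,-1,2,0.3]
    - [0,0,0,98,-1,2,0.3]

```text
time_s: 7.35
tcp_pos: [566.8, -303.5, 25.2]
orientation: [[-0.003, 0.971, 0.238], [0.001, 0.238, -0.971], [-1.0, -0.003, -0.002]]
ft_force: [0.0, -1.0, 0.3]
finger_gap: 55.3
```

Run:
```python
from h import *
c=(535.5,-170);yaw=.24
s=ctrl.capture("side")
go(b2w(c,yaw,(0,-137,26)),yaw)
S=6;im=cv2.resize(s["image"],None,fx=S,fy=S,interpolation=cv2.INTER_CUBIC)
u,v=np.int32(proj(s,(560,-290,60))*S);cv2.imwrite("pics/k2.png",im[v-200:v+200,u-250:u+250])
```

```text
t 7.4 turn [ 0.     -0.0007  0.0007] shift [ 1.   0.3 -0.7] tcp [ 568.  -303.9   27. ] F [ 0.2 -0.4  0.6] gap 55.5
```

View pics/k2.png

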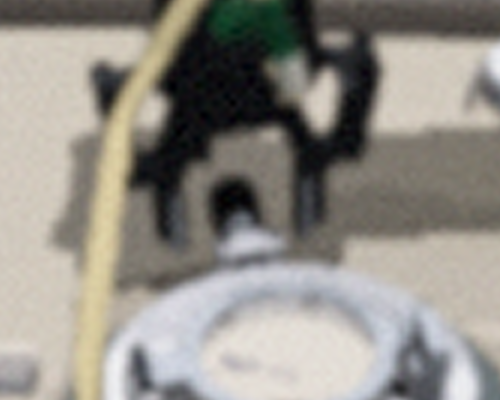

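The fingers at x≈172 and 308 straddle the knob at (237,205) centrally. I'll close on it.

Request:
jog_arm:
  targets:
    - [0,0,0,0,0,0,0]
    - [0,0,0,0,0,0,-1]
    - [0,0,0,0,0,0,-1]
    - [0,0,0,0,0,0,-1]
    - [0,0,0,0,0,0,-1]
  grip_force: 80

```text
time_s: 7.82
tcp_pos: [569.5, -305.1, 29.1]
orientation: [[0.003, 0.972, 0.237], [-0.002, 0.237, -0.972], [-1.0, 0.002, 0.002]]
ft_force: [-1.0, 0.9, 6.7]
finger_gap: 22.3
```

Request:
jog_arm:
  targets:
    - [0,0,0,0,0,0,-1]
    - [0,0,0,0,0,0,-1]
    - [0,0,0,0,0,0,-1]

```text
time_s: 8.07
tcp_pos: [569.5, -305.1, 29.1]
orientation: [[0.003, 0.972, 0.237], [-0.002, 0.237, -0.972], [-1.0, 0.002, 0.002]]
ft_force: [-2.1, 0.6, 6.5]
finger_gap: 22.9
```

```bash
cat > st.py <<'E'
from h import *
np.set_printoptions(precision=2,suppress=True)
o=ctrl.observe();R=np.array(o['orientation']);c=(535.5,-170);d=np.array([np.sin(.24),-np.cos(.24)])
print(o['time_s'],o['tcp_pos'],"along",(np.array(o['tcp_pos'])[:2]-c)@d,"F",R.T@o['ft_force'],"T",R.T@o['torque'],o['finger_gap'])
E
python3 st.py
```

```text
8.0667 [ 569.49 -305.07   29.09] along 139.2747603601835 F [-6.5  -1.85 -1.03] T [-0.08  0.24 -0.13] 22.877008742564882
```

The knob is gripped. I'll pull straight out along tool +z, in steps.

Request:
jog_arm:
  targets:
    - [0,0,0,0,0,3,-1]
    - [0,0,0,0,0,6,-1]
    - [0,0,0,0,0,9,-1]
    - [0,0,0,0,0,11,-1]
    - [0,0,0,0,0,11,-1]

```text
time_s: 8.48
tcp_pos: [571.6, -313.7, 28.9]
orientation: [[0.001, 0.971, 0.238], [0.001, 0.238, -0.971], [-1.0, 0.001, -0.001]]
ft_force: [-3.9, 6.6, 10.1]
finger_gap: 22.6
```

```bash
python3 st.py
```

```text
8.4833 [ 571.6  -313.74   28.92] along 148.20403482276186 F [-10.1   -2.24  -7.38] T [-0.04  1.49 -0.41] 22.551102215950458
```

Request:
jog_arm:
  targets:
    - [0,0,0,0,0,2,-1]
    - [0,0,0,0,0,4,-1]
    - [0,0,0,0,0,5,-1]
    - [0,0,0,0,0,5,-1]
    - [0,0,0,0,0,5,-1]

```text
time_s: 8.9
tcp_pos: [572.6, -317.6, 28.9]
orientation: [[0.001, 0.971, 0.238], [0.002, 0.238, -0.971], [-1.0, 0.001, -0.002]]
ft_force: [-6.0, 8.8, 10.9]
finger_gap: 23.0
```

```bash
python3 st.py
```

```text
8.9 [ 572.57 -317.58   28.91] along 152.1623999079342 F [-10.9   -3.74  -9.96] T [ 0.07  1.8  -0.48] 23.03276938581964
```

Request:
jog_arm:
  targets:
    - [0,0,0,0,0,1.5,-1]
    - [0,0,0,0,0,3,-1]
    - [0,0,0,0,0,3,-1]
    - [0,0,0,0,0,3,-1]

```text
time_s: 9.23
tcp_pos: [572.9, -318.7, 28.8]
orientation: [[-0.001, 0.971, 0.239], [0.004, 0.239, -0.971], [-1.0, 0.0, -0.004]]
ft_force: [-6.7, 12.6, 12.6]
finger_gap: 23.1
```

```bash
python3 st.py
```

```text
9.2333 [ 572.89 -318.74   28.78] along 153.3666562655792 F [-12.52  -3.5  -13.85] T [-0.01  2.66 -0.71] 23.08217144809643
```

Request:
jog_arm:
  targets:
    - [0,0,0,0,0,1.5,-1]
    - [0,0,0,0,0,3,-1]
    - [0,0,0,0,0,3,-1]
    - [0,0,0,0,0,3,-1]
  grip_force: 100

```text
time_s: 9.57
tcp_pos: [573.0, -318.8, 28.7]
orientation: [[-0.003, 0.971, 0.24], [0.007, 0.24, -0.971], [-1.0, -0.001, -0.008]]
ft_force: [-10.6, 18.5, 16.7]
finger_gap: 22.2
```

```bash
python3 st.py
python3 - <<'E'
from h import *
out=[];c=(535.5,-170)
for n in("top","side"):
    q=ctrl.capture(n);S=4;im=cv2.resize(q["image"],None,fx=S,fy=S,interpolation=cv2.INTER_CUBIC)
    u,v=np.int32(proj(q,(530,-210,70))*S);out.append(im[v-300:v+300,u-200:u+200])
cv2.imwrite("pics/f1.png",np.hstack(out))
E
python3 st.py
```

```text
9.5667 [ 573.   -318.8    28.72] along 153.44637236043434 F [-16.58  -5.82 -20.67] T [ 0.08  4.15 -1.03] 22.239010365496906
9.6667 [ 572.97 -318.78   28.7 ] along 153.41679345584953 F [-16.93  -6.41 -20.19] T [ 0.07  4.21 -1.05] 21.74649233801562
```

View pics/f1.png

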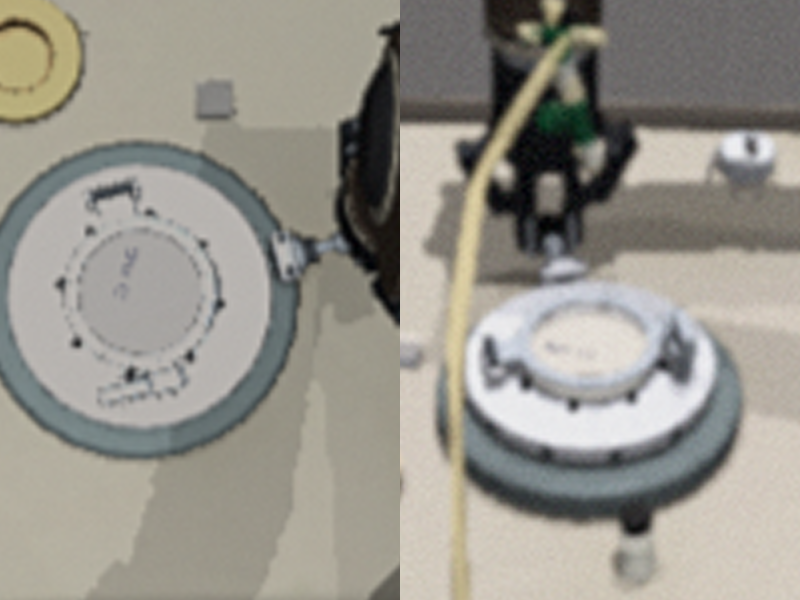

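The plunger is on its stop: it travelled 14.1 mm, then the pull rose from 14 to 20 N with no further motion. The pictures show the wing still across the tab at (100–185, 365–400), the ring down, and the visible bystanders in place. Handing in.

```bash
python3 -c "
from h import *
print(ctrl.finish_job())"; python3 st.py
```

```text
the job is handed in; nothing more can be done
None
the job is handed in; nothing more can be done
```

The job is handed in at about 9.7 s on the robot's clock (limit 48 s), with the arm still holding the plunger fully out.

- **Turnbutton:** I gripped its rib and turned it counter-clockwise to the end stop. The torque about the tool axis rose from about 0.06 to 0.59 N m there. Pictures from both cameras show the wing across the ring's tab.
- **Plunger:** Only after that did I grip the knob and pull it straight out by 14.1 mm. A further 3 mm of commanded pull moved it no more, while the force rose from 14 to 20 N, so it is on its stop. The grip is set to 100 N.
- **Last checks:** In the final pictures the ring is down, the platter shows no sign of turning, and the coverslip box, vial and tape roll look untouched. I did not check the beaker, tally counter and marker in those last crops, but the arm never went near the beaker.

**Disagreements:**
- The two cameras put the turntable about 8 mm apart in y. I used a centre between the two estimates, and the first grip on the rib was about 4 mm off the pivot. I corrected for this during the turn, and the wrist force stayed under about 20 N.
- The finger opening read 1 to 3 mm below the known sizes in both grips.

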